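# Nest the D-shaped copper tray in the enamelled dish on the soldering bench

### The job

Put the D-shaped copper sorting tray into the white D-shaped dish in the dark charcoal slab: turn it until its outline matches the dish, straight side to straight side, and set it down so that it lies flat on the dish's floor, then let go. Lower it into the dish rather than dropping it from above the rim, and leave the rectangular copper tray where it is.

Things in the scene. Friction and masses are not known exactly. Their poses are not given: they have to be found in the camera images.
- d_tray: Loose copper D-shaped tray, 0.1-0.25 kg. Underside 72 (x) by 96 (y) mm; walls 3 mm thick, 35 mm high, flaring 14 mm outward (rim 100 by 124 mm). Straight side on -x, round side on +x. Black grip at the centre: upright plate 14 mm thick (x), 46 mm long (y), its top 80 mm above the tray's underside; pinch its 14 mm above the rim. Origin: centre of the underside, below the grip; z up.
- d_dish: Fixed white D-shaped dish in a dark charcoal slab 150 (x) by 180 (y) by 12 mm. Straight side -x, round side +x. Inner floor 15 mm above the origin, 5 mm wider all round than the tray's underside; walls flare like the tray's to a mouth 18 mm wider all round, rim 47 mm up. Origin: centre of the slab's underside. A tray that is home has its origin 15 mm above this one and the same x direction.
- rect_tray: Loose copper tray with the same black grip, but rectangular: underside 72 (x) by 96 (y) mm, rim 100 by 124 mm, 35 mm high, grip top at 80 mm. It does not belong in the dish. Origin: centre of its underside; z up.
Things that resemble listed ones, but are neither listed nor needed, are in the scene too. What is shaped like the d_tray but green or yellow is not meant.

How it is judged:
By the outcome, as a careful person would: the job done as asked, in the order asked, and still so for the second after the job is handed in, with the robot touching nothing.
It also fails if it takes over 35 s, if anything falls off the work surface, if the arm or the gripper's body presses on something with over 40 N, if the wrist force passes 120 N, or if a joint passes its speed limit or range.

### The arm

A 7-joint arm with a two-finger parallel gripper is mounted at the origin on the work surface. World frame = base frame: x ahead of the robot, y to its left, z up, the work surface at z = 0. Lengths are in m, angles in degrees, forces in N, time in s.
With the tool pointing down it reaches from about 0.425 to 0.875 m from the base axis. Payload 9.9 kg.
Tool frame: the origin (TCP) lies midway between the tips of the shut fingers; the grasp point (between the pads) lies 19 mm behind it; z points along the fingers, y is the line along which they close (so a half turn about z gives the same grasp; the last joint's range is limited). The gripper opens to 85 mm and grips with 20 to 120 N. Pads are 22 mm wide; open, the fingers measure 114 mm over their backs; the gripper's body (76 mm by 85 mm) begins 54 mm behind the grasp point. The pads swing forward as they close: fully open they stand 13 mm farther back than shut.
Start: joints at [67.907, 32.985, 1.427, 82.34, -0.859, 64.687, -3.237], TCP at [0.201, -0.644, 0.199] pointing down, gripper open.
Joint ranges: [-157.87, 157.87], [-19.46, 123.44], [-87.15, 90], [11.01, 140.99], [-62.26, 242.26], [9.8, 113.94], [-161.44, 161.44]. Speed limits (degrees/s): [127.2, 127.2, 172.46, 172.46, 180, 180, 180].

### API

Orientations are given as [roll, pitch, yaw] about the fixed x, y, z axes, in that order (R = Rz(yaw) Ry(pitch) Rx(roll)).
In Python, from cell import monitor, imaging, order gives the robot as it stands.
- The arm moves only by the tool play_rows, never from a script. Its argument "plan" is a list of rows, each a list of 4 numbers: the shift along the tool's x, y, z in cm, then the turn about the tool's z in degrees. A call has 1 to 10 rows; each row shifts and turns the commanded pose from where the row before left it, along the tool's axes as they then stand; what a row does not reach is not made up. A row lasts 1/8 s, in which the tool goes at most 62.5 mm and 10.7 degrees, less where a joint would pass 70% of its speed; a pose out of reach is approached as far as the arm can. A call with a gripper value outside its range is refused whole. "fingers" is the closure, from 0 (fully open) to 1 (shut), set as the call begins (left out, the last holds). The fingers move at their own pace and stop on an object; "grip_force" is the grip in N (left out, the last holds). Time passes only in rows, so rows that do not move let the fingers close. It gives the time, the measured TCP pose, the force, the opening and the grip force at its end, in the units of the state.
- monitor.sense(): the state, without advancing time (a new reading comes with each control period).
- imaging.get_image(name): name is "scene" or "top"; returns the picture (400x640x3 uint8, red, green, blue); there is no depth.
- imaging.get_calibration(name): a dict with "fx", "fy", "cx", "cy" (pixels), "R" (3x3) and "t" (3): a world point X has camera coordinates R X + t. Camera axes: x right, y down, z forward; pixel columns grow to the right and rows downward; lengths in m; the calibration is good to about 2 mm. A picture is of the moment at which its call begins. get_calibration takes no time and is no camera call.
- order.job_done(): hands the job in; it is judged then, once.
The state is a dict: "t": time; "joints": joint angles; "joint_velocities": joint speeds; "joint_torque": joint torques, N m; "tool_pos": TCP position; "eef_rot": TCP orientation; "wrist_force": force on the tool from outside, world axes, zero at the start; "wrist_torque": the same for the moment, N m; "finger_gap": finger opening in m; "grip_force": force on a finger pad.
Only numpy, scipy, OpenCV 4.12 (cv2) and the standard library are available. Lean on these libraries where they do the work, as an engineer would, in place of code of your own. Each camera call takes 0.05 s, during which the arm holds its last target. There are 200 camera calls.

## Working session

There is one attempt and no reset: what is moved stays moved. The work goes in short steps, Python scripts to look and compute and a tool call to move; the robot and the scene stay as the last step left them, time stands still between calls to the robot, and variables do not carry over. Pictures are saved under pics/ and viewed, at most 10 in all, crops included, and the job is handed in when it is done.

Besides the shell and the picture viewer there is one more tool, called after ">>>" as name(argument=value, ...) on one line, values as JSON. play_rows: Moves the arm, as the interface text tells. Its arguments: {"type":"object","properties":{"plan":{"type":"array"},"fingers":{"type":"number"},"grip_force":{"type":"number"}},"required":["plan"]}

```bash
mkdir -p pics
python3 - <<'E'
from cell import monitor, imaging
import cv2
for n in ("top","scene"):
    im=imaging.get_image(n); cv2.imwrite(f"pics/{n}0.png",im[:,:,::-1])
    print(imaging.get_calibration(n))
s=monitor.sense();print(s["t"],s["tool_pos"],s["eef_rot"],s["finger_gap"])
E
```

```text
{'fx': 440.55157211646167, 'fy': 440.55157211646167, 'cx': 321.93247962576874, 'cy': 202.3913279077531, 'R': array([[-0.02485568, -0.99961939, -0.01196969],
       [-0.9896076 ,  0.02629952, -0.14136879],
       [ 0.14162978,  0.00833147, -0.98988464]]), 't': array([-0.01255632,  0.45760877,  1.13683652])}
{'fx': 385.84234190211555, 'fy': 385.84234190211555, 'cx': 314.29337915297066, 'cy': 195.2539580786821, 'R': array([[ 0.38498289,  0.92274351,  0.01823688],
       [ 0.69469987, -0.27671755, -0.66394238],
       [-0.60760206,  0.26827561, -0.74756132]]), 't': array([-0.14689218, -0.3011232 ,  1.29902838])}
0.1 [ 0.20052512 -0.64404962  0.19873185] [-1.79915938e+02  2.57340049e-03  1.72949562e+01] 0.08506625992975174
```

View pics/top0.png

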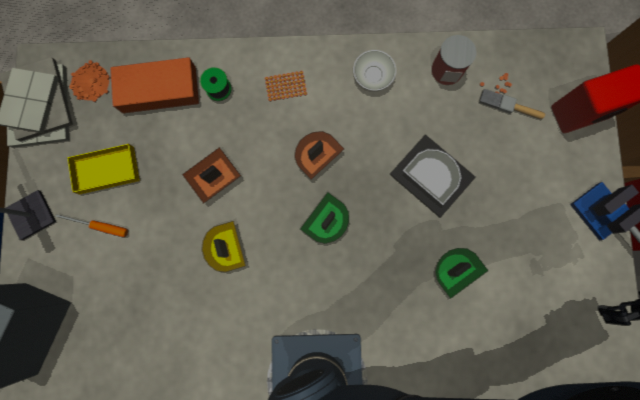

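View pics/scene0.png

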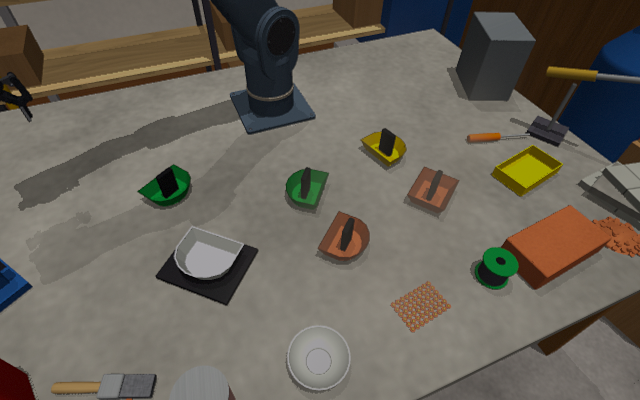

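The top view shows the copper D-tray near (319,153), the dish near (433,176), and the rectangular tray at (212,175). I'll enlarge the D-tray and dish.

Run:
```python
import cv2
im=cv2.imread("pics/top0.png")
c=cv2.resize(im[125:225,285:485],None,fx=4,fy=4,interpolation=cv2.INTER_CUBIC)
c=cv2.convertScaleAbs(c,alpha=1.4,beta=15)
cv2.imwrite("pics/crop0.png",c)
```

```text
(no output)
```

View pics/crop0.png

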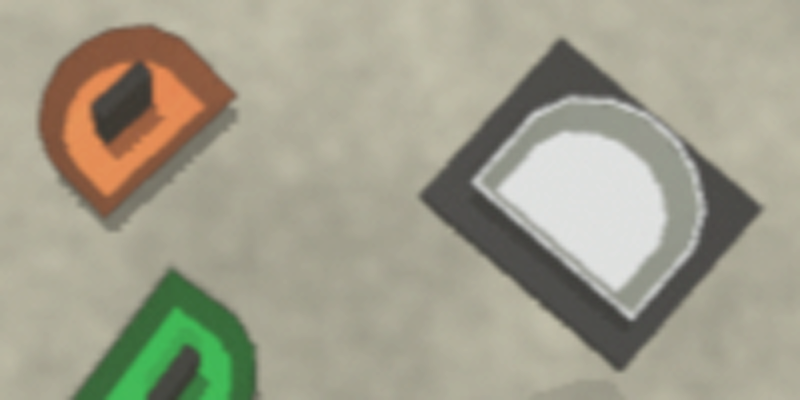

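The crop shows:
- **Tray:** straight-rim corners at about (237,97) and (105,215). The grip top runs from (92,104) to (152,68).
- **Slab:** corners at (563,37), (763,208), (620,370) and (420,196).
- **Dish:** straight-rim corners at (474,183) and (633,320).

```bash
cat > h.py <<'E'
import numpy as np, cv2
from cell import monitor, imaging
def ray(name,u,v,z):
    c=imaging.get_calibration(name); R,t=np.array(c["R"]),np.array(c["t"])
    d=R.T@np.array([(u-c["cx"])/c["fx"],(v-c["cy"])/c["fy"],1]); o=-R.T@t
    return (o+d*(z-o[2])/d[2])
def proj(name,X):
    c=imaging.get_calibration(name); p=np.array(c["R"])@X+c["t"]
    return c["cx"]+c["fx"]*p[0]/p[2], c["cy"]+c["fy"]*p[1]/p[2]
E
python3 - <<'E'
from h import *
P=lambda x,y,z: ray("top",285+x/4-.4,125+y/4-.4,z)[:2]
def line(a,b,nm,off):
    d=a-b; L=np.linalg.norm(d); d/=L; n=np.array([d[1],-d[0]]) # x dir if d is +y
    yaw=np.degrees(np.arctan2(n[1],n[0])); print(nm,L,yaw,(a+b)/2+n*off)
# d must be +y of object: for x dir n=(dy,-dx)
line(P(105,215,.035),P(237,97,.035),"tray rim",.05)
line(P(474,183,.047),P(633,320,.047),"dish rim",.054)
S=[P(*p,.012) for p in((563,37),(763,208),(620,370),(420,196))]
print("slab",np.mean(S,0),[np.linalg.norm(S[i]-S[i-1]) for i in range(4)])
d=S[0]-S[3]; 
for a,b in((0,3),(1,2)):
    d=S[a]-S[b];print(np.degrees(np.arctan2(d[1],d[0])))
for a,b in((0,1),(3,2)):
    d=S[a]-S[b];print(np.degrees(np.arctan2(d[1],d[0]))-90)
G=[P(*p,.08) for p in((92,104),(138,62),(152,70),(106,112))]
print("grip",np.mean(G,0),np.linalg.norm(G[0]-G[1]))
d=G[0]-G[1];print(np.degrees(np.arctan2(d[1],d[0]))-90)
g=np.mean(G,0);print(proj("scene",[*g,.08]))
s=monitor.sense();print(s["joints"],s["t"])
E
```

```text
tray rim 0.11984913768648545 40.8882036135485 [ 0.5993968  -0.00894229]
dish rim 0.13641169726831023 -43.560124240794195 [ 0.52697657 -0.32760851]
slab [ 0.52723628 -0.32602599] [np.float64(0.1501638731351268), np.float64(0.17802773974772448), np.float64(0.1494326563546028), np.float64(0.17722031094490484)]
-43.54325343322081
-43.851569694000744
-43.92048911880459
-43.685101511840784
grip [ 0.59754516 -0.01067799] 0.04081160571957831
41.7587189440722
(np.float64(347.3236220423673), np.float64(223.4560753629021))
[67.90801525 33.02678554  1.42010849 82.38293094 -0.85917837 64.68488161
 -3.23777491] 0.1
```

>>> play_rows(plan=[[3.8,-3.25,0,0],[3.8,-3.25,0,0],[3.8,-3.25,0,0],[3.8,-3.25,0,0],[3.8,-3.25,0,0],[3.8,-3.25,0,0],[3.8,-3.25,0,0],[3.8,-3.25,0,0],[3.8,-3.25,0,0],[3.8,-3.25,0,0]], fingers=0, grip_force=50)

```text
t: 1.35
tool_pos: [0.4674, -0.2198, 0.1994]
eef_rot: [-180.0, 0.0, 17.3]
wrist_force: [-0.1, -0.5, -0.2]
finger_gap: 0.0854
grip_force: 0.0
```

>>> play_rows(plan=[[3.8,-3.25,0,0],[3.8,-3.25,0,0],[3.8,-3.25,0,0],[3.8,-3.25,0,0],[3.8,-3.25,0,0],[0,0,0,-10],[0,0,0,-10],[0,0,0,-10],[0,0,0,-10],[0,0,0,-10]])

```text
t: 2.6
tool_pos: [0.5997, -0.0097, 0.1991]
eef_rot: [-180.0, 0.0, 67.6]
wrist_force: [0.1, 0.3, 0.4]
finger_gap: 0.0857
grip_force: 0.0
```

>>> play_rows(plan=[[0,0,0,-10],[0,0,0,-10],[0,0,0,-10],[0,0,0,-10],[0,0,0,-10],[0,0,0,-10],[0,0,0,-4],[0,0,0,0],[0,0,0,0]])

```text
t: 3.72
tool_pos: [0.5998, -0.0097, 0.1993]
eef_rot: [-180.0, -0.0, 131.2]
wrist_force: [0.3, 0.3, -0.5]
finger_gap: 0.0854
grip_force: 0.0
```

>>> play_rows(plan=[[0,0,3,0],[0,0,3,0],[0,0,3,0],[0,0,2.4,0],[0,0,2,0],[0,0,1.3,0],[0,0,0.7,0],[0,0,0,0]])

```text
t: 4.72
tool_pos: [0.6, -0.0096, 0.0455]
eef_rot: [-180.0, -0.0, 131.3]
wrist_force: [0.3, 0.0, -0.1]
finger_gap: 0.0854
grip_force: 0.0
```

Run:
```python
from h import *
a=cv2.resize(imaging.get_image("scene")[170:290,270:430],None,fx=4.9,fy=4.9,interpolation=cv2.INTER_CUBIC)
cv2.imwrite("pics/g1.png",a[:,:,::-1])
print(monitor.sense()["tool_pos"])
```

```text
[ 0.60022645 -0.00949962  0.04588376]
```

View pics/g1.png

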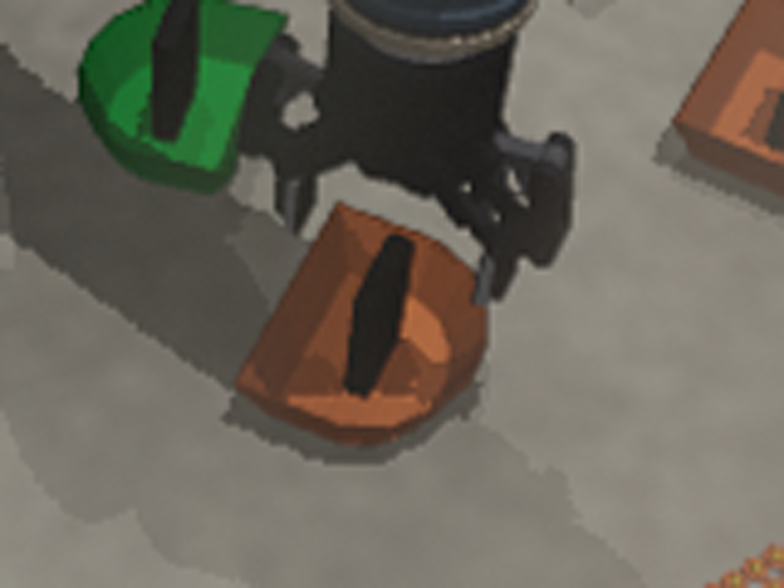

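The fingers straddle the black grip: tips near (290,215) and (487,295), grip spanning (400,238) to (360,392). I'll project the assumed model to check the offset along the plate.

Run:
```python
from h import *
y=np.radians(41.3);R=np.array([[np.cos(y),-np.sin(y)],[np.sin(y),np.cos(y)]])
for nm,x,yy,z in [("grip+y",0,.023,.08),("grip-y",0,-.023,.08),("g+bot",0,.023,.003),("g-bot",0,-.023,.003),("rim c+",-.05,.062,.035),("rim c-",-.05,-.062,.035),("tip",.045,0,.058),("tip",-.045,0,.058),("c",0,0,.08)]:
    p=R@[x,yy]+[.599,-.0095]
    u,v=proj("scene",np.array([*p,z]));print(nm,round((u-270)*4.9),round((v-170)*4.9))
```

```text
grip+y 402 229
grip-y 363 300
g+bot 387 325
g-bot 351 394
rim c+ 331 195
rim c- 224 378
tip 468 327
tip 292 258
c 383 264
```

>>> play_rows(plan=[[0,0,0,0],[0,0,0,0],[0,0,0,0],[0,0,0,0],[0,0,0,0],[0,0,0,0],[0,0,0,0],[0,0,0,0]], fingers=1, grip_force=60)

```text
t: 5.78
tool_pos: [0.5999, -0.0099, 0.0457]
eef_rot: [-180.0, 0.0, 131.3]
wrist_force: [-1.7, -1.5, 5.1]
finger_gap: 0.011
grip_force: 58.8
```

Run:
```python
from h import *
a=cv2.resize(imaging.get_image("scene")[170:290,270:430],None,fx=4.9,fy=4.9,interpolation=cv2.INTER_CUBIC)
cv2.imwrite("pics/g2.png",a[:,:,::-1])
S=lambda x,y,z: ray("scene",270+x/4.9-.4,170+y/4.9-.4,z)
a,b=S(338,203,.035)[:2],S(235,383,.035)[:2];d=a-b;L=np.linalg.norm(d);d/=L;n=np.array([d[1],-d[0]])
print(L,np.degrees(np.arctan2(n[1],n[0])),(a+b)/2+n*.05)
s=monitor.sense();print(s["tool_pos"],s["finger_gap"],s["grip_force"],s["wrist_force"])
```

```text
0.1211921444458655 41.59696600373999 [ 0.60258343 -0.00749207]
[ 0.59984453 -0.00989252  0.04570433] 0.011229550293125952 58.829942950978875 [-1.67545367 -1.35123455  5.91479335]
```

View pics/g2.png

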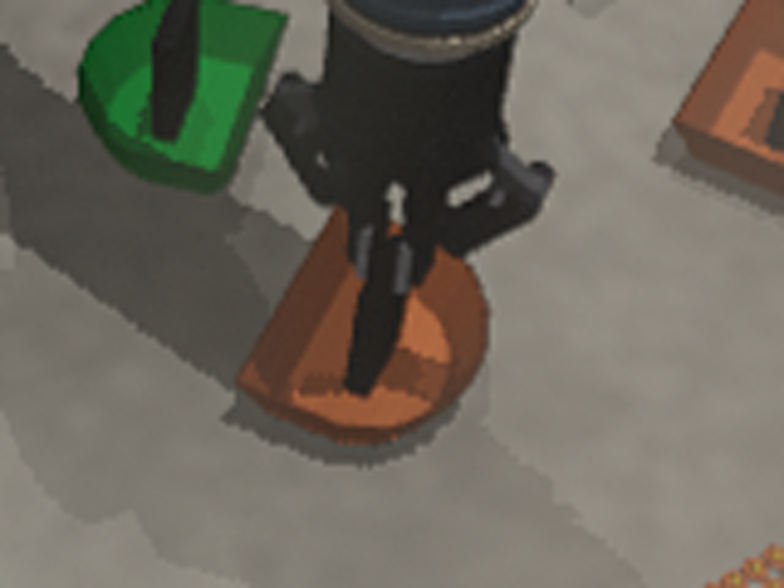

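The fingers hold the grip's upper part at (360–410, 230–290), and the tray hasn't moved. Lifting now.

>>> play_rows(plan=[[0,0,-0.5,0],[0,0,-1,0],[0,0,-1.5,0],[0,0,-2,0],[0,0,-2,0],[0,0,-2,0],[0,0,-1.5,0],[0,0,-1,0],[0,0,-0.5,0],[0,0,0,0]])

```text
t: 7.08
tool_pos: [0.5999, -0.0096, 0.1655]
eef_rot: [-180.0, -0.0, 131.3]
wrist_force: [-0.2, -0.0, -2.3]
finger_gap: 0.0107
grip_force: 58.6
```

>>> play_rows(plan=[[-1,-1.4,0,0],[-1.9,-2.6,0,0],[-2.2,-3.1,0,0],[-2.5,-3.4,0,0],[-2.5,-3.4,0,0],[-2.5,-3.4,0,0],[-2.2,-3.1,0,0],[-1.9,-2.6,0,0],[-1.4,-2,0,0],[-0.8,-1.3,0,0]])

```text
t: 8.32
tool_pos: [0.5254, -0.3275, 0.1647]
eef_rot: [-179.9, -0.1, 131.2]
wrist_force: [0.5, 0.1, -0.2]
finger_gap: 0.0113
grip_force: 58.6
```

>>> play_rows(plan=[[0,0,0,5],[0,0,0,9],[0,0,0,10],[0,0,0,10],[0,0,0,10],[0,0,0,10],[0,0,0,10],[0,0,0,10],[0,0,0,7],[0,0,0,4]])

```text
t: 9.57
tool_pos: [0.5267, -0.3249, 0.1652]
eef_rot: [-180.0, 0.0, 46.2]
wrist_force: [0.8, -1.0, -1.7]
finger_gap: 0.0114
grip_force: 58.7
```

>>> play_rows(plan=[[0,0,2,0],[0,0,1.5,0],[0,0,0.7,0],[0,0,0,0]])

```text
t: 10.07
tool_pos: [0.5268, -0.3251, 0.1229]
eef_rot: [-179.9, 0.0, 46.3]
wrist_force: [-0.1, -0.7, -1.3]
finger_gap: 0.0112
grip_force: 58.7
```

Run:
```python
from h import *
a=cv2.resize(imaging.get_image("scene")[180:310,140:280],None,fx=4.5,fy=4.5,interpolation=cv2.INTER_CUBIC)
cv2.imwrite("pics/g3.png",a[:,:,::-1])
a=cv2.resize(imaging.get_image("top")[115:235,370:490],None,fx=4.5,fy=4.5,interpolation=cv2.INTER_CUBIC)
cv2.imwrite("pics/g4.png",cv2.convertScaleAbs(a[:,:,::-1],alpha=1.4,beta=15))
s=monitor.sense();print(s["tool_pos"],s["eef_rot"],s["finger_gap"],s["grip_force"],s["wrist_force"])
```

```text
[ 0.52737191 -0.32533961  0.12387757] [ 1.79968836e+02 -1.40318640e-02  4.62901033e+01] 0.011285802453552794 58.65568622946739 [-0.13148069 -0.43301286 -1.59949509]
```

View pics/g3.png

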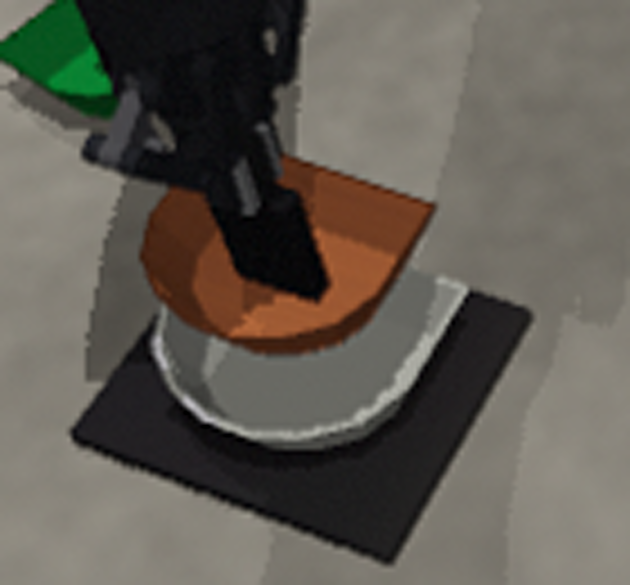

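View pics/g4.png

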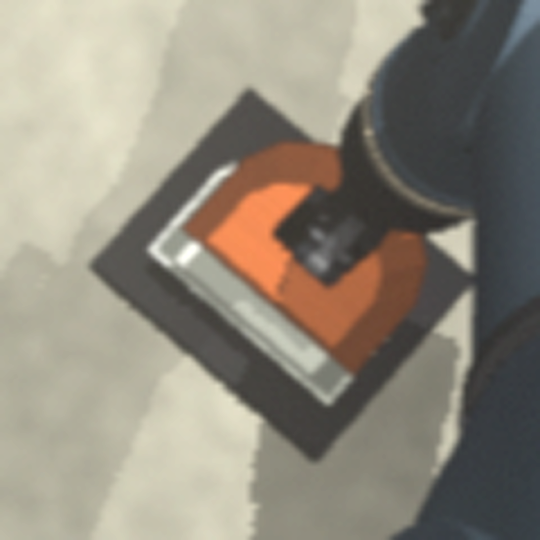

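Both views show the tray level above the dish, straight side over straight side. In the top crop the tray's rim corners are about (186,230) and (347,375), the dish's about (148,250) and (332,405), and the slab's about (250,89), (472,282), (315,460) and (92,265). In the scene crop, tray corner (437,206) is clear.

Run:
```python
from h import *
T=lambda x,y,z: ray("top",370+x/4.5-.4,115+y/4.5-.4,z)[:2]
S=lambda x,y,z: ray("scene",140+x/4.5-.4,180+y/4.5-.4,z)[:2]
def line(a,b,nm,off):
    d=a-b; L=np.linalg.norm(d); d/=L; n=np.array([d[1],-d[0]])
    print(nm,L,np.degrees(np.arctan2(n[1],n[0])),(a+b)/2+n*off)
line(T(186,230,.113),T(347,375,.113),"tray",.05)
line(T(148,250,.047),T(332,405,.047),"dish",.054)
print("slab top",np.mean([T(*p,.012) for p in((250,89),(472,282),(315,460),(92,265))],0))
# scene: slab visible corners (world order) 
y=np.radians(-43.7);R=np.array([[np.cos(y),-np.sin(y)],[np.sin(y),np.cos(y)]])
c=np.array([.527,-.326])
for nm,px,l,z in(("slab+x+y",(530,315),(.075,.09),.012),("slab+x-y",(388,562),(.075,-.09),.012),("slab",(75,435),(-.075,-.09),.012),("dish c+",(467,289),(-.054,.066),.047),("tray c+",(437,206),(-.05,.062),.113)):
    for q in (l,(l[0],-l[1]),(-l[0],l[1]),(-l[0],-l[1])):
        e=S(*px,z)-R@q-c
        if np.linalg.norm(e)<.03: print(nm,q,"world err",e,"local",R.T@e)
```

```text
tray 0.11817166680790367 -44.973061090639476 [ 0.52566456 -0.32623837]
dish 0.13898011458434303 -42.900744086707995 [ 0.52766812 -0.32705   ]
slab top [ 0.52667701 -0.32557266]
slab+x+y (-0.075, 0.09) world err [ 0.00853524 -0.00302381] local [0.0082598  0.00371074]
slab+x-y (0.075, 0.09) world err [ 0.00691275 -0.00107858] local [0.00574286 0.00399612]
slab (0.075, -0.09) world err [0.0083898  0.00372162] local [0.00349435 0.00848698]
dish c+ (-0.054, 0.066) world err [0.00677896 0.00030989] local [0.00468687 0.00490751]
tray c+ (-0.05, 0.062) world err [0.00227336 0.00065943] local [0.00118797 0.00204737]
```

>>> play_rows(plan=[[0.14,0.14,0.5,0],[0,0,1,0],[0,0,1,0],[0,0,1,0],[0,0,0.7,0],[0,0,0.5,0],[0,0,0.3,0],[0,0,0,0]])

```text
t: 11.18
tool_pos: [0.5291, -0.3251, 0.0734]
eef_rot: [-180.0, -0.0, 46.3]
wrist_force: [1.0, -0.6, -1.0]
finger_gap: 0.011
grip_force: 58.6
```

>>> play_rows(plan=[[0,0,0.25,0],[0,0,0.2,0],[0,0,0.2,0],[0,0,0.15,0],[0,0,0.1,0],[0,0,0.1,0],[0,0,0.1,0],[0,0,0,0]])

```text
t: 12.18
tool_pos: [0.529, -0.3251, 0.0624]
eef_rot: [-180.0, 0.0, 46.3]
wrist_force: [0.3, -0.4, -1.4]
finger_gap: 0.0113
grip_force: 58.7
```

>>> play_rows(plan=[[0,0,0.1,0],[0,0,0.06,0],[0,0,0,0]])

```text
t: 12.55
tool_pos: [0.5291, -0.3251, 0.0609]
eef_rot: [-180.0, -0.0, 46.3]
wrist_force: [-0.2, -0.1, -0.5]
finger_gap: 0.0112
grip_force: 58.7
```

>>> play_rows(plan=[[0,0,0.05,0],[0,0,0.05,0],[0,0,0,0],[0,0,0,0]])

```text
t: 13.05
tool_pos: [0.5289, -0.3249, 0.0606]
eef_rot: [-180.0, 0.0, 46.3]
wrist_force: [-3.6, 0.5, 8.4]
finger_gap: 0.0112
grip_force: 60.0
```

Contact came at the height expected for the dish floor, so I'm releasing.

>>> play_rows(plan=[[0,0,0,0],[0,0,0,0],[0,0,0,0],[0,0,0,0],[0,0,0,0],[0,0,0,0],[0,0,0,0],[0,0,0,0]], fingers=0)

```text
t: 14.05
tool_pos: [0.5291, -0.3251, 0.0599]
eef_rot: [-180.0, 0.0, 46.3]
wrist_force: [-0.7, 0.2, 0.7]
finger_gap: 0.0855
grip_force: 0.0
```

>>> play_rows(plan=[[0,0,-1,0],[0,0,-2,0],[0,0,-3,0],[0,0,-4,0],[0,0,-4,0],[0,0,-2,0],[0,0,0,0]])

```text
t: 14.92
tool_pos: [0.5299, -0.3255, 0.2222]
eef_rot: [179.8, -0.1, 46.3]
wrist_force: [0.1, -0.4, -0.4]
finger_gap: 0.0857
grip_force: 0.0
```

Run:
```python
from h import *
a=cv2.resize(imaging.get_image("scene")[200:310,140:280],None,fx=4,fy=4,interpolation=cv2.INTER_CUBIC)
b=cv2.resize(imaging.get_image("top")[125:235,390:480],None,fx=4,fy=4,interpolation=cv2.INTER_CUBIC)[:440]
im=np.hstack([cv2.resize(a,(440,346)),cv2.resize(b,(283,346))])
cv2.imwrite("pics/f.png",cv2.convertScaleAbs(im[:,:,::-1],alpha=1.3,beta=10))
s=monitor.sense();print(s["t"],s["tool_pos"],s["finger_gap"],s["wrist_force"])
```

```text
15.025 [ 0.52874028 -0.32495376  0.21958921] 0.08562457155938755 [ 0.80313089 -0.39097912 -0.24669404]
```

View pics/f.png

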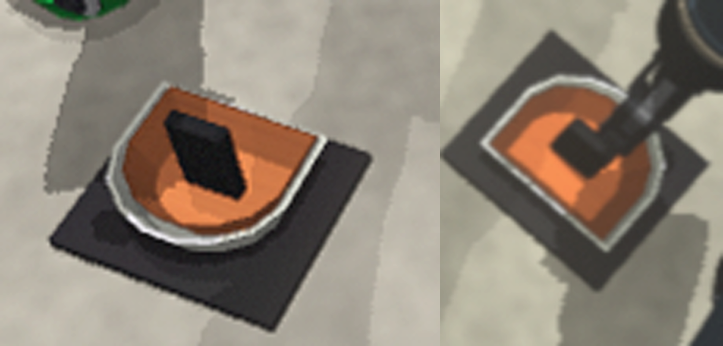

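The tray sits level and nested in the dish. Its rim is even with the dish rim all round, with the grip upright at about (205,150) in the scene half, and the gripper is clear above it.

```bash
python3 -c "
from cell import order
print(order.job_done())"
```

```text
the job is handed in; nothing more can be done
None
```

The copper D-tray was lowered into the white dish, straight side to straight side, and released. It looks flat on the floor in the last pictures, and the job was handed in at about 15 s; the rectangular tray was not touched.

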